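Lock the idling shaft turner with its pin

TASK

The wheel of the shaft turner idles round on its slip clutch; lock it with the lock pin from the wooden stand. Put the pin down through the slot in the bracket and let its tip drag lightly on the running wheel until the wheel only creeps, so that the hole comes to rest under the slot; do not let the hole run under the pressing pin while the wheel is still going fast. Then push the pin gently fully home and let go of it, leaving the wheel locked, and never press hard or disturb the things around.

Things in the scene. Friction and masses are not known exactly. Their poses are not given: they have to be found in the camera images.
- slot (a point): Centre of the slot at the top face of the fixed aluminium bracket that reaches over the wheel's rim, 72 mm above the bench. The slot goes straight down through the 12 mm thick arm (44 mm wide along y); it is 22 mm long along this frame's x, which points to the axle 60 mm away, and 15 mm wide along y, the way the wheel moves. z is up. The wheel's face is 20 mm below this point. The bracket has a like slot below the wheel, for the tip.
- wheel_hole (a point): Centre of the only hole in the wheel, at its upper face, 60 mm from the axle. It goes through the 12 mm thick wheel, 17 mm wide in the direction of motion and 22 mm long radially, and passes right under the slot once a turn. This frame turns with the wheel, z up.
- wheel (a joint): Turning angle of the wheel, rad, growing without end (counter-clockwise from above). The hole is right under the slot at 0 and each multiple of 2 pi. The clutch drives it all the time with 0.15 N m: 3 rad/s untouched, in proportion slower the harder something drags, stopped by a tip pressing down with about 4 N (3.4 to 5.3) at the hole's radius; up to speed again 0.2 s after letting go.
- pin_grip (a point): Centre of the black flat-sided head of the loose steel lock pin (90 g), upright in its stand. The head is 30 mm along this frame's x, 16 mm along y (pinch these faces), 38 mm high; z is up the pin. Its round collar, 26 mm across, 4 mm thick, has its underside 23 mm below this point; it rests on the stand, and on the bracket when home. Below it the shank: 12 mm diameter, 52 mm long.
- pin_tip (a point): Centre of the pin's lower end, 75 mm straight below pin_grip; the tip has a 2 mm chamfer.
- pin_stand: Wooden block 75 x 75 x 60 mm fixed to the bench, in whose round 15.5 mm hole, 58 mm deep, the lock pin stands. Origin: centre of its underside.
- epoxy_bottle: Bystander: standing white bottle with blue cap, 42 mm across, 115 mm high; origin at its underside. To be left alone.
- sanding_block: Bystander: tan sanding block 58 x 105 x 35 mm lying on the bench; origin at its underside. To be left alone.
- screwdriver: Bystander: screwdriver with red handle, 195 mm long, 26 mm high, lying on the bench; origin at its underside. To be left alone.
- tape_roll: Bystander: amber roll of tape, 97 mm across, 24 mm high, lying flat; origin at its underside. To be left alone.
- lock_pin: The lock pin as a whole; origin on its axis at the collar's underside, 23 mm below pin_grip.
- turner: Shaft turner fixed to the bench: base plate, bracket and a flat steel wheel 176 mm across, its face 52 mm above the bench, hub nut 12 mm higher. The wheel's spindle is sprung: under pressure the wheel sinks, from 0.5 N at 0.7 N per mm, to a hard stop after 10 mm, and rises again. Origin: on the axle at bench level; x points from slot to axle, z up.
Not all that is in view belongs to the job. Of the things like the lock_pin, leave any that is green, orange or pink; of the rest the larger one is meant.

How it is judged:
By the outcome, as a careful person would: the job done as asked, in the order asked, and still so for the second after the job is handed in, with the robot touching nothing.
It also fails if it takes over 64 s, if anything falls off the work surface, if the arm or the gripper's body presses on something with over 40 N, if the wrist force passes 120 N, or if a joint passes its speed limit or range.

ROBOT

A 7-joint arm with a two-finger parallel gripper is mounted at the origin on a cart in front of the work surface, level with it; the furniture and walls round the work are solid. World frame = base frame: x ahead of the robot, y to its left, z up, the work surface at z = 0. Lengths are in m, angles in rad, forces in N, time in s.
With the tool pointing down it reaches from about 0.4 to 0.85 m from the base axis. Payload 4.5 kg.
Tool frame: the origin (TCP) lies at the very end of the fingers, on their centre line; the grasp point (between the pads) lies 19 mm behind it; z points along the fingers, y is the line along which they close (so a half turn about z gives the same grasp; the last joint's range is limited). The gripper opens to 85 mm and grips with 20 to 120 N. Pads are 22 mm wide; open, the fingers measure 114 mm over their backs; the gripper's body (76 mm by 85 mm) begins 54 mm behind the grasp point. The pads swing forward as they close: fully open they stand 13 mm farther back than shut.
Start: joints at [-1.259, 0.689, -0.195, 1.565, 0.157, 0.902, -0.215], TCP at [0.171, 0.601, 0.231] pointing down, gripper open.
Joint ranges: [-3.01, 3.01], [-0.46, 2.08], [-1.47, 1.51], [0.13, 2.56], [-1, 4.14], [0.04, 2.09], [-2.66, 2.66]. Speed limits (rad/s): [2.57, 2.57, 3.14, 3.14, 3.14, 3.14, 3.14].

INTERFACE

Orientations are given as a rotation vector (axis times angle).
In Python, from bench import monitor, vision, sign_off, models gives the robot as it stands.
- The arm moves only by the tool arm_command, never from a script. Its argument "rows" is a list that holds one entry, the list of rows, each a list of 6 numbers: the shift along the tool's x, y, z in cm, then the turn, a rotation vector about the tool's x, y, z in rad. In form: [[[dx, dy, dz, wx, wy, wz], ...]]. A call has 1 to 12 rows; each row is the pose to reach, as a shift and turn from the pose commanded when the call began, along the tool's axes at that moment; what a row does not reach only later rows make up. A row lasts 1/12 s, in which the tool goes at most 41.7 mm and 7.16 degrees, less where a joint would pass 70% of its speed; a pose out of reach is approached as far as the arm can. A call with a gripper value outside its range is refused whole. "claw" is the closure in counts, from 0 (fully open) to 255 (shut), set as the call begins (left out, the last holds). The fingers move at their own pace and stop on an object; "newtons" is the grip in N (left out, the last holds). Time passes only in rows, so rows that repeat a pose let the fingers close. It gives the time, the measured TCP pose, the force, the opening and the grip force at its end, in the units of the state.
- monitor.get_obs(): the state, without advancing time (a new reading comes with each control period).
- vision.capture(name): name is "scene" or "top"; returns (picture, depth): 384x512x3 uint8, blue, green, red; 384x512 float32, m along the optical axis (not along the pixel's ray), 0 where there is no reading.
- vision.camera_params(name): a dict with "fovy" (degrees; the focal length in pixels is half the picture's height over the tangent of half this angle, whatever the lens; pixels are square), "cx", "cy" (the principal point, pixels), "pose" (4x4, takes a point from camera to world coordinates). Camera axes: x right, y down, z forward; pixel columns grow to the right and rows downward; lengths in m; the calibration is good to about 2 mm. A picture is of the moment at which its call begins. camera_params takes no time and is no camera call.
- sign_off(): hands the job in; it is judged then, once.
Trained networks look in the newest picture that a camera, given by its name, has taken for a name from the list of things; names that differ only in an ending like _2 or _b are one class to them, and where a whole thing is asked for, a point or a joint stands for the part that bears it (a point fixed in the world has none). Each returns a list of dicts, best first, with "score" (0 to 1); they miss things now and then, are a little off and sometimes report something else, mostly with a low value. They report only what shows in the picture. A call takes as long as a camera call. They do not tell look-alikes from the thing itself.
- models.look_for(query, camera): "xy" ([column, row] in pixels, amid what is visible of it).
- models.silhouettes(query, camera): "pixels" (384x512 bool, what is visible of it) and "xy" ([column, row] in pixels, amid what is visible of it).
The state is a dict: "clock": time; "qpos": joint angles; "joint_vel": joint speeds; "effort": joint torques, N m; "position": TCP position; "orientation": TCP orientation; "force": force on the tool from outside, world axes, zero at the start; "torque": the same for the moment, N m; "opening": opening from 0.0 (shut) to 1.0 (fully open); "gripper_force": force on a finger pad.
Only numpy, scipy, OpenCV 4.12 (cv2) and the standard library are available. Lean on these libraries where they do the work, as an engineer would, in place of code of your own. Each camera call takes 0.05 s, during which the arm holds its last target. There are 200 camera calls.

## Working session

There is one attempt and no reset: what is moved stays moved. The work goes in short steps, Python scripts to look and compute and a tool call to move; the robot and the scene stay as the last step left them, time stands still between calls to the robot, and variables do not carry over. Pictures are saved under pics/ and viewed, at most 10 in all, crops included, and the job is handed in when it is done.

Besides the shell and the picture viewer there is one more tool, called after "Request:" as a command line: name --argument value ..., lists and objects as JSON in quotes. arm_command: Moves the arm, as the interface text tells. Its arguments: {"type":"object","properties":{"rows":{"type":"array","items":{"type":"array","items":{"type":"array","items":{"type":"number"}}}},"claw":{"type":"number"},"newtons":{"type":"number"}},"required":["rows"]}

```bash
ls; mkdir -p pics; python3 - <<'E'
from bench import monitor, vision, models
import cv2,numpy as np
o=monitor.get_obs(); print({k:np.round(v,3) for k,v in o.items()})
ims=[]
for c in("scene","top"):
    im,d=vision.capture(c); ims.append(im); p=vision.camera_params(c); print(c,p)
    f=192/np.tan(np.radians(p['fovy'])/2)
    for q in("lock_pin","slot","wheel_hole","pin_stand","turner","pin_grip"):
        try: r=models.look_for(q,c)
        except Exception as e: print(q,e); continue
        for a in r[:3]:
            u,v=a['xy']; z=d[int(v),int(u)]
            w=p['pose']@[(u-p['cx'])/f*z,(v-p['cy'])/f*z,z,1]
            print(q,round(a['score'],2),np.round([u,v]),np.round(w[:3],3))
cv2.imwrite('pics/a.png',ims[0]);cv2.imwrite('pics/b.png',ims[1])
E
```

```text
pics
{'clock': np.float64(0.0), 'qpos': array([-1.259,  0.69 , -0.194,  1.566,  0.157,  0.903, -0.215]), 'joint_vel': array([-0.001,  0.   ,  0.001,  0.002,  0.   ,  0.   ,  0.002]), 'effort': array([-0.0000e+00, -5.3960e+01, -1.2660e+00, -1.5854e+01,  9.0000e-03,
        9.0000e-03, -0.0000e+00]), 'position': array([0.171, 0.6  , 0.23 ]), 'orientation': array([-4.350e-01, -3.111e+00,  3.000e-03]), 'force': array([-0.402,  0.878,  0.591]), 'torque': array([ 0.039,  0.001, -0.016]), 'gripper_force': np.float64(0.0), 'opening': np.float64(0.997)}
scene {'fovy': 53.74516117961419, 'cx': 258.7862615809046, 'cy': 191.65714237349104, 'pose': array([[ 0.56586144, -0.52204948,  0.63817331, -0.09551667],
       [-0.82432497, -0.3741745 ,  0.42483147, -0.41575168],
       [ 0.01700513, -0.76645794, -0.64206935,  0.69643792],
       [ 0.        ,  0.        ,  0.        ,  1.        ]])}
lock_pin 0.54 [317. 262.] [ 0.409 -0.231  0.068]
lock_pin 0.52 [330. 229.] [ 0.487 -0.219  0.096]
lock_pin 0.51 [376. 247.] [ 0.515 -0.32   0.074]
slot 0.56 [256. 190.] [0.549 0.023 0.05 ]
pin_stand 0.64 [326. 
[... 569 characters left out ...]
 -9.85783751e-01,
         1.14946097e+00],
       [ 0.00000000e+00,  0.00000000e+00,  0.00000000e+00,
         1.00000000e+00]])}
lock_pin 0.56 [329. 194.] [ 0.488 -0.217  0.101]
lock_pin 0.5 [298. 201.] [ 0.473 -0.133  0.069]
lock_pin 0.47 [288. 141.] [ 0.651 -0.104  0.085]
slot 0.94 [240. 168.] [0.574 0.042 0.055]
wheel_hole 0.9 [240. 163.] [0.587 0.038 0.068]
pin_stand 0.87 [324. 199.] [ 0.482 -0.211  0.057]
turner 0.81 [241. 169.] [0.571 0.036 0.059]
turner 0.62 [291. 140.] [ 0.65  -0.11   0.097]
turner 0.55 [325. 191.] [ 0.503 -0.213  0.062]
pin_grip 0.52 [301. 165.] [ 0.576 -0.14   0.094]
pin_grip 0.51 [294. 199.] [ 0.487 -0.127 -0.004]
pin_grip 0.48 [326. 192.] [ 0.498 -0.212  0.079]
```

```bash
python3 - <<'E'
import cv2
a=cv2.imread('pics/a.png');b=cv2.imread('pics/b.png')
cv2.imwrite('pics/a2.png',cv2.resize(a[100:320,150:440],None,fx=2.7,fy=2.7,interpolation=2))
cv2.imwrite('pics/b2.png',cv2.resize(b[90:270,150:410],None,fx=3,fy=3,interpolation=2))
E
```

```text
(no output)
```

View pics/a2.png

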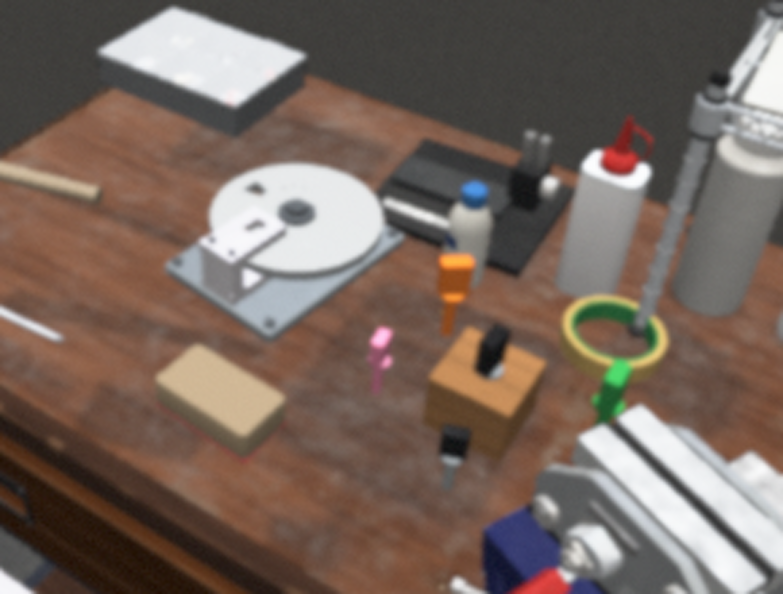

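View pics/b2.png

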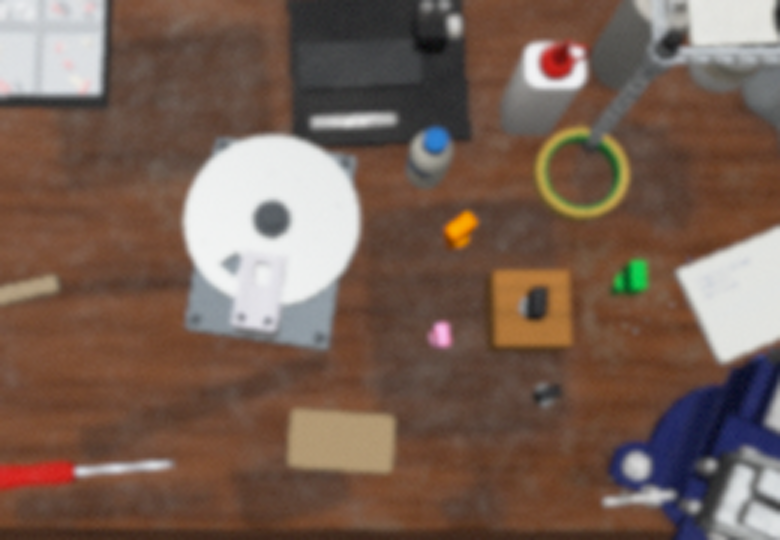

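The scene crop shows the large black-headed pin in the wooden stand at about px (331,230); the small black one in front of it is the decoy. In the top view the pin is at about (328,191), the slot at about (238,181) and the bracket arm runs up towards the axle at about (240,163).

```bash
cat > h.py <<'E'
import numpy as np,cv2
from bench import monitor, vision, models
def cap(c,n=1):
    ims=[];ds=[]
    for _ in range(n):
        im,d=vision.capture(c); ims.append(im.astype(float)); ds.append(np.where(d>0,d,np.nan))
    return np.median(ims,0),np.nanmedian(ds,0)
def cam(c):
    p=vision.camera_params(c); return 192/np.tan(np.radians(p['fovy'])/2),p['cx'],p['cy'],p['pose']
def cloud(c,d):
    f,cx,cy,T=cam(c); v,u=np.mgrid[:384,:512]
    P=np.stack([(u-cx)/f*d,(v-cy)/f*d,d],-1); return P@T[:3,:3].T+T[:3,3]
def plane(c,uv,z):
    f,cx,cy,T=cam(c); uv=np.atleast_2d(uv).astype(float)
    r=np.c_[(uv-[cx,cy])/f,np.ones(len(uv))]@T[:3,:3].T
    return (T[:3,3]+r*((z-T[2,3])/r[:,2])[:,None])[:,:2]
def proj(c,w):
    f,cx,cy,T=cam(c); q=(np.atleast_2d(w)-T[:3,3])@T[:3,:3]; return q[:,:2]/q[:,2:]*f+[cx,cy]
def rectify(c,im,x0,y0,z,half=.05,px=.00025):
    n=int(2*half/px); i,j=np.mgrid[:n,:n]   # row down = -x, col right = -y
    w=np.stack([x0+half-i*px,y0+half-j*px,np.full(i.shape,z)],-1).reshape(-1,3)
    m=proj(c,w).reshape(n,n,2).astype(np.float32)
    return cv2.remap(im.astype(np.uint8),m[...,0],m[...,1],cv2.INTER_CUBIC)
E
python3 - <<'E'
from h import *
rows=[]
for c in("top","scene"):
    im,d=cap(c,8); np.savez(f'{c}.npz',im=im,d=d); W=cloud(c,d); g=im.mean(-1)
    near=lambda x,y,r:np.hypot(W[...,0]-x,W[...,1]-y)<r
    wh=near(.58,.035,.13)&(abs(W[...,2]-.052)<.006)&(g>150)
    uv=np.argwhere(wh)[:,::-1]; w=plane(c,uv,.052)
    hull=cv2.convexHull((w*1e4).astype(np.float32))
    print(c,'wheel n',len(uv),cv2.minEnclosingCircle(hull)[0],cv2.minEnclosingCircle(hull)[1])
    br=near(.53,.04,.07)&(abs(W[...,2]-.072)<.005)
    uv=np.argwhere(br)[:,::-1]; w=plane(c,uv,.072)
    print('bracket',len(uv),cv2.minAreaRect((w*1e3).astype(np.float32)),w.mean(0),np.median(W[br][:,2]))
    hd=near(.488,-.218,.03)&(W[...,2]>.094)&(g<110)
    uv=np.argwhere(hd)[:,::-1]; w=plane(c,uv,.102)
    print('head',len(uv),cv2.minAreaRect((w*1e3).astype(np.float32)),w.mean(0),np.median(W[hd][:,2]))
    rows.append(np.hstack([rectify(c,im,.53,.045,.072),rectify(c,im,.488,-.218,.102,.05)]))
cv2.imwrite('pics/c.png',cv2.resize(np.vstack(rows),(600,600)))
E
```

```text
top wheel n 2258 (5839.8369140625, 409.7756042480469) 953.2660522460938
bracket 349 ((514.9058837890625, 51.529449462890625), (44.100425720214844, 76.1119384765625), 82.16036987304688) [0.51292179 0.05189238] 0.07139735796028113
head 61 ((500.43133544921875, -217.63162231445312), (15.323572158813477, 30.68056869506836), 80.48719024658203) [ 0.50041107 -0.21762042] 0.10075311549008803
scene wheel n 1635 (5769.53857421875, 467.4160461425781) 1031.0623779296875
bracket 338 ((512.7030029296875, 50.194862365722656), (48.08594512939453, 79.7765121459961), 81.97159576416016) [0.51069324 0.05003984] 0.07190220114208312
head 85 ((496.06243896484375, -220.08177185058594), (16.902772903442383, 34.56113052368164), 84.46228790283203) [ 0.49627114 -0.22047986] 0.10122822497722916
```

View pics/c.png

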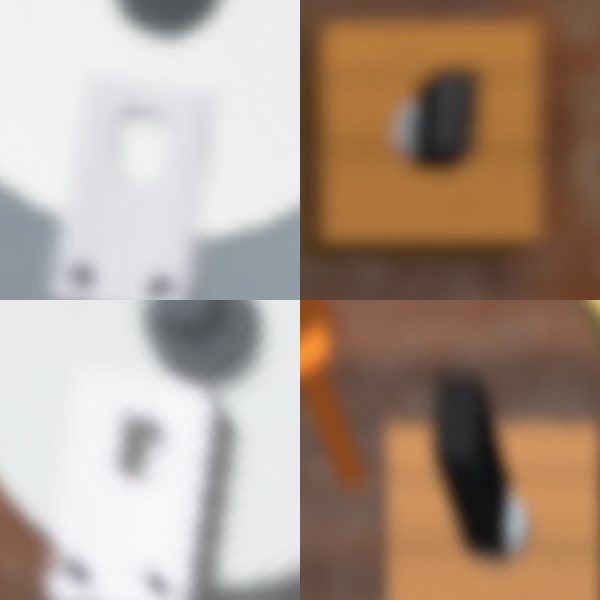

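```bash
python3 - <<'E'
from h import *
from scipy.optimize import minimize,least_squares
for c in("top","scene"):
    z=np.load(c+'.npz'); im,d=z['im'],z['d']
    # wheel rim
    px=.00025; R=rectify(c,im,.59,.04,.052,.12,px).astype(np.float32)
    g=cv2.GaussianBlur(R.min(-1),(0,0),4)
    cx,cy=480.,480.
    for it in range(3):
        pts=[]
        for t in np.radians(np.arange(0,360,3)):
            r=np.arange(300,400); xs=(cx+r*np.cos(t)).astype(np.float32)[None]; ys=(cy+r*np.sin(t)).astype(np.float32)[None]
            p=cv2.remap(g,xs,ys,1)[0]; dg=np.gradient(p); k=np.argmin(dg)
            if -dg[k]>1.2 : pts.append((xs[0,k],ys[0,k]))
        pts=np.array(pts)
        s=least_squares(lambda q:np.hypot(*(pts-q[:2]).T)-q[2],[cx,cy,352],loss='soft_l1',f_scale=3); cx,cy=s.x[:2]
    # row down=-x, col right=-y
    print(c,'axle',.59+.12-cy*px,.04+.12-cx*px,'r',s.x[2]*px,len(pts),'mad',np.median(abs(s.fun)))
    # head silhouette
    S=8; H=[]
    g=im.max(-1)
    uv0=proj(c,[.497,-.218,.085])[0]; a=np.round(uv0-14).astype(int)
    crop=g[a[1]:a[1]+28,a[0]:a[0]+28]; 
    W=cloud(c,d)
    hi=np.clip((110-cv2.resize(crop,None,fx=S,fy=S,interpolation=cv2.INTER_CUBIC))/60,0,1)
    def box(q):
        x,y,yaw=q; cs,sn=np.cos(yaw),np.sin(yaw)
        P=np.array([[x+i*.015*cs-j*.008*sn,y+i*.015*sn+j*.008*cs,.083+k*.019] for i in(-1,1) for j in(-1,1) for k in(-1,1)])
        u=(proj(c,P)-a+.5)*S-.5
        m=np.zeros(hi.shape,np.float32); cv2.fillConvexPoly(m,np.round(cv2.convexHull(u.astype(np.float32))*16).astype(np.int32),1,shift=4); return cv2.GaussianBlur(m,(0,0),5)
    best=min((minimize(lambda q:((box(np.array(q)*[1,1,10])-hi)**2).mean(),[x0,-.218,y0/10],method='Nelder-Mead',options=dict(initial_simplex=[[x0,-.218,y0/10],[x0+.004,-.218,y0/10],[x0,-.214,y0/10],[x0,-.218,y0/10+.02]])) for x0 in(.494,.50) for y0 in(-.3,-.15,0)),key=lambda s:s.fun)
    print('head',best.x[:2],np.degrees(best.x[2]*10),best.fun)
    # stand top outline
    m=(abs(W[...,2]-.06)<.006)&(np.hypot(W[...,0]-.49,W[...,1]+.215)<.07)
    uv=np.argwhere(m)[:,::-1]; print('stand',cv2.minAreaRect((plane(c,uv,.06)*1e3).astype(np.float32)))
E
```

```text
top axle 0.5912541648476792 0.0399261598458162 r 0.08938492614706009 115 mad 2.3831732654858797
head [ 0.50010987 -0.21914161] -23.251579215442995 0.02714145047309486
stand ((501.3460693359375, -218.27371215820312), (72.23638916015625, 75.43663787841797), 0.29719027876853943)
scene axle 0.5911717477674281 0.04089069680358609 r 0.08929769466297353 118 mad 2.6780984138423207
head [ 0.50255194 -0.21944361] 9.635960518489098 0.024593349949281525
stand ((498.349853515625, -219.4604034423828), (79.75712585449219, 76.35681915283203), 0.6076266169548035)
```

The rectified view shows the slot at about (142,145) in the top-camera tile and (138,445) in the scene tile. Both put it near (0.532, 0.0485). The pin is at (0.500, −0.219).

Request:
arm_command --rows '[[[-42.6, -29.6, -2, 0, 0, -0.12], [-42.6, -29.6, -2, 0, 0, -0.12], [-42.6, -29.6, -2, 0, 0, -0.12], [-42.6, -29.6, -2, 0, 0, -0.12], [-42.6, -29.6, -2, 0, 0, -0.12], [-42.6, -29.6, -2, 0, 0, -0.12], [-42.6, -29.6, -2, 0, 0, -0.12], [-42.6, -29.6, -2, 0, 0, -0.12], [-42.6, -29.6, -2, 0, 0, -0.12], [-42.6, -29.6, -2, 0, 0, -0.12], [-42.6, -29.6, -2, 0, 0, -0.12], [-42.6, -29.6, -2, 0, 0, -0.12]]]' --claw 100 --newtons 40

```text
clock: 2.5
position: [0.4889, 0.2126, 0.2509]
orientation: [0.248, 3.131, 0.0]
force: [0.6, -0.2, -0.1]
opening: 0.604
gripper_force: 0.0
```

```bash
cat > to.py <<'E'
import sys
from bench import monitor
import numpy as np
from scipy.spatial.transform import Rotation as Ro
x,y,z,ang=map(float,sys.argv[1:5])  # ang: heading of tool y, deg
o=monitor.get_obs(); R=Ro.from_rotvec(o['orientation'])
a=np.radians(ang); ty=np.array([np.cos(a),np.sin(a),0]); tz=np.array([0,0,-1.]); tx=np.cross(ty,tz)
T=Ro.from_matrix(np.c_[tx,ty,tz])
print('t',o['clock'],'pos',np.round(o['position'],4),'yang',np.degrees(np.arctan2(*R.as_matrix()[1::-1,1])).round(2),'open',o['opening'],'F',np.round(o['force'],2),'q',np.round(o['qpos'],2))
print('shift cm',np.round(R.inv().apply(np.array([x,y,z])-o['position'])*100,2),'turn',np.round((R.inv()*T).as_rotvec(),4))
E
python3 to.py .5 -.219 .17 81
```

```text
t 2.5 pos [0.4889 0.2126 0.2509] yang 80.96 open 0.6039077067018248 F [ 0.6  -0.16 -0.14] q [-0.32  0.55 -0.29  1.82  0.21  0.8   0.7 ]
shift cm [ -7.87 -42.45   8.08] turn [ 0.0003  0.0004 -0.0007]
```

Request:
arm_command --rows '[[[-7.9, -42.4, 8, 0, 0, 0], [-7.9, -42.4, 8, 0, 0, 0], [-7.9, -42.4, 8, 0, 0, 0], [-7.9, -42.4, 8, 0, 0, 0], [-7.9, -42.4, 8, 0, 0, 0], [-7.9, -42.4, 8, 0, 0, 0], [-7.9, -42.4, 8, 0, 0, 0], [-7.9, -42.4, 8, 0, 0, 0], [-7.9, -42.4, 8, 0, 0, 0], [-7.9, -42.4, 8, 0, 0, 0], [-7.9, -42.4, 8, 0, 0, 0], [-7.9, -42.4, 8, 0, 0, 0]]]'

```text
clock: 3.5
position: [0.4975, -0.2245, 0.1694]
orientation: [-0.264, -3.129, 0.007]
force: [0.1, -0.3, -0.5]
opening: 0.611
gripper_force: 0.0
```

Request:
arm_command --rows '[[[-7.9, -42.4, 8, 0, 0, 0], [0, 0, 0, 0, 0, 0], [0, 0, 0, 0, 0, 0], [0, 0, 0, 0, 0, 0]]]'

```text
clock: 3.83
position: [0.4997, -0.2146, 0.1709]
orientation: [0.244, 3.131, 0.003]
force: [-0.6, 0.3, -1.0]
opening: 0.611
gripper_force: 0.0
```

```bash
python3 to.py .5 -.219 .067 81
```

```text
t 3.8333 pos [ 0.4997 -0.2146  0.1709] yang 81.1 open 0.61054576502514 F [-0.6   0.34 -0.99] q [ 0.51  0.68 -0.31  1.87  0.32  0.64  1.42]
shift cm [-0.09 -0.45 10.39] turn [0.0022 0.0008 0.0018]
```

Request:
arm_command --rows '[[[-0.05, -0.2, 2.5, 0, 0, 0], [-0.1, -0.45, 5, 0, 0, 0], [-0.1, -0.45, 5.5, 0, 0, 0], [-0.1, -0.45, 5.5, 0, 0, 0], [-0.1, -0.45, 5.5, 0, 0, 0], [-0.1, -0.45, 5.5, 0, 0, 0]]]'

```text
clock: 4.33
position: [0.5005, -0.2212, 0.1167]
orientation: [0.246, 3.13, -0.0]
force: [0.5, 0.9, -0.3]
opening: 0.61
gripper_force: 0.0
```

```bash
python3 to.py .5 -.219 .067 81; python3 - <<'E'
from h import *
r=[]
for c in("top","scene"):
    im,_=vision.capture(c); u,v=proj(c,[.5,-.219,.1])[0].astype(int)
    r.append(cv2.resize(im[v-35:v+35,u-35:u+35],(390,390),interpolation=2))
cv2.imwrite('pics/d.png',np.hstack(r))
E
```

```text
t 4.3333 pos [ 0.5005 -0.2212  0.1167] yang 80.99 open 0.6104959045241513 F [ 0.46  0.89 -0.31] q [ 0.49  0.76 -0.26  1.9   0.37  0.52  1.39]
shift cm [0.09 0.21 4.97] turn [-0.0001  0.0021 -0.0001]
```

View pics/d.png

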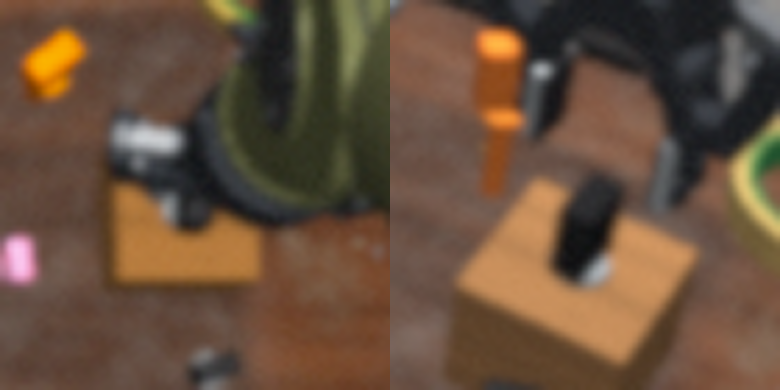

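The fingers straddle the pin head: at (540,110) and (670,170) in the scene tile, with the head at (597,190).

Request:
arm_command --rows '[[[0.1, 0.2, 1.5, 0, 0, 0], [0.1, 0.2, 3, 0, 0, 0], [0.1, 0.2, 4.2, 0, 0, 0], [0.1, 0.2, 4.9, 0, 0, 0], [0.1, 0.2, 4.9, 0, 0, 0], [0.1, 0.2, 4.9, 0, 0, 0]]]'

```text
clock: 4.93
position: [0.4991, -0.2193, 0.067]
orientation: [0.248, 3.131, -0.0]
force: [-0.1, -0.1, 1.3]
opening: 0.603
gripper_force: 0.0
```

```bash
python3 to.py .5 -.219 .067 81
```

```text
t 4.9333 pos [ 0.4991 -0.2193  0.067 ] yang 80.96 open 0.6033188598071996 F [-0.07 -0.1   1.29] q [ 0.45  0.84 -0.21  1.93  0.4   0.41  1.35]
shift cm [-0.09  0.04 -0.  ] turn [-0.      0.0005 -0.0007]
```

Request:
arm_command --rows '[[[0, 0, 0, 0, 0, 0], [0, 0, 0, 0, 0, 0], [0, 0, 0, 0, 0, 0], [0, 0, 0, 0, 0, 0], [0, 0, 0, 0, 0, 0], [0, 0, 0, 0, 0, 0], [0, 0, 0, 0, 0, 0], [0, 0, 0, 0, 0, 0]]]' --claw 255 --newtons 40

```text
clock: 5.6
position: [0.4993, -0.2194, 0.0673]
orientation: [0.248, 3.13, -0.001]
force: [-0.4, -0.0, 5.6]
opening: 0.185
gripper_force: 39.5
```

```bash
python3 to.py .5 -.219 .15 81;python3 -c "
from bench import monitor;print(monitor.get_obs()['gripper_force'])"
```

```text
t 5.6 pos [ 0.4993 -0.2194  0.0673] yang 80.96 open 0.18521828931200487 F [-0.45 -0.05  5.56] q [ 0.45  0.84 -0.21  1.93  0.41  0.41  1.35]
shift cm [-0.07  0.05 -8.27] turn [-0.0003  0.0014 -0.0008]
39.49018657207489
```

Request:
arm_command --rows '[[[0, 0, -0.6, 0, 0, 0], [0, 0, -1.8, 0, 0, 0], [0, 0, -3.2, 0, 0, 0], [0, 0, -4.8, 0, 0, 0], [0, 0, -6.4, 0, 0, 0], [0, 0, -8, 0, 0, 0], [0, 0, -9.5, 0, 0, 0], [0, 0, -10.4, 0, 0, 0], [0, 0, -10.8, 0, 0, 0], [0, 0, -10.8, 0, 0, 0], [0, 0, -10.8, 0, 0, 0]]]'

```text
clock: 6.52
position: [0.4984, -0.2192, 0.1741]
orientation: [-0.248, -3.131, -0.0]
force: [-0.7, 0.1, -0.8]
opening: 0.178
gripper_force: 39.0
```

```bash
python3 to.py .5318 .0486 .16 82;python3 - <<'E'
from h import *
r=[];o=monitor.get_obs();p=o['position'];print(o['gripper_force'])
for c in("top","scene"):
    im,_=vision.capture(c); u,v=proj(c,p-[0,0,.03])[0].astype(int)
    r.append(cv2.resize(im[v-35:v+35,u-35:u+35],(390,390),interpolation=2))
cv2.imwrite('pics/e.png',np.hstack(r))
E
```

```text
t 6.5167 pos [ 0.4984 -0.2192  0.1741] yang 80.96 open 0.17842004099765366 F [-0.73  0.07 -0.76] q [ 0.52  0.68 -0.31  1.86  0.32  0.65  1.43]
shift cm [ 0.91 26.97  1.41] turn [ 0.0001 -0.0008 -0.0182]
38.97641122341156
```

View pics/e.png

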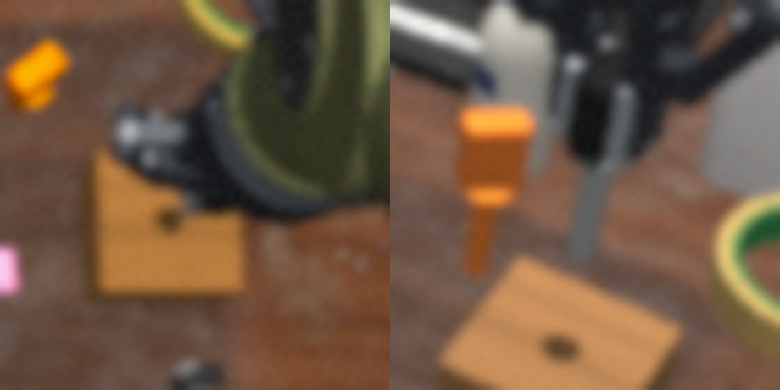

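The pin is out of the stand and hangs straight between the pads, with its tip at about (585,245) in the scene tile.

Request:
arm_command --rows '[[[0, 1, 0, 0, 0, 0], [0.1, 3, 0, 0, 0, -0.01], [0.2, 5.5, 0, 0, 0, -0.018], [0.3, 8.5, 0, 0, 0, -0.018], [0.4, 11.5, 0, 0, 0, -0.018], [0.5, 14.5, 0, 0, 0, -0.018], [0.6, 17.5, 0, 0, 0, -0.018], [0.7, 20.5, 0, 0, 0, -0.018], [0.8, 23, 0, 0, 0, -0.018], [0.9, 25, 0.4, 0, 0, -0.018], [0.9, 26.4, 0.8, 0, 0, -0.018], [0.9, 27, 1.2, 0, 0, -0.018]]]'

```text
clock: 7.62
position: [0.5321, 0.0532, 0.162]
orientation: [-0.212, -3.134, -0.004]
force: [-1.6, -0.6, -1.6]
opening: 0.184
gripper_force: 39.0
```

Request:
arm_command --rows '[[[0, 0, 0, 0, 0, 0], [0, 0, 0, 0, 0, 0], [0, 0, 0, 0, 0, 0], [0, 0, 0, 0, 0, 0]]]'

```text
clock: 7.95
position: [0.5322, 0.0472, 0.1626]
orientation: [-0.223, -3.134, 0.001]
force: [-0.8, -0.2, -0.9]
opening: 0.178
gripper_force: 39.0
```

```bash
python3 to.py .5318 .0486 .139 82.1;python3 - <<'E'
from h import *
r=[];p=monitor.get_obs()['position']
for c in("top","scene"):
    im,_=vision.capture(c); u,v=proj(c,p-[0,0,.03])[0].astype(int)
    t=proj(c,p-[0,0,.059])[0]; print(c,'tip expected at tile px',(t-[u-35,v-35])*390/70, 'slot',(proj(c,[.5318,.0486,.072])[0]-[u-35,v-35])*390/70)
    r.append(cv2.resize(im[v-35:v+35,u-35:u+35],(390,390),interpolation=2))
cv2.imwrite('pics/f.png',np.hstack(r))
E
```

```text
t 7.95 pos [0.5322 0.0472 0.1626] yang 81.85 open 0.17814165243921418 F [-0.79 -0.19 -0.94] q [-0.02  0.68 -0.25  1.91  0.28  0.59  0.97]
shift cm [0.06 0.13 2.36] turn [-0.0009 -0.     -0.0043]
top tip expected at tile px [198.39964903 208.90297572] slot [198.80996652 221.01134697]
scene tip expected at tile px [198.63913936 248.56557365] slot [196.15429478 301.24006772]
```

View pics/f.png

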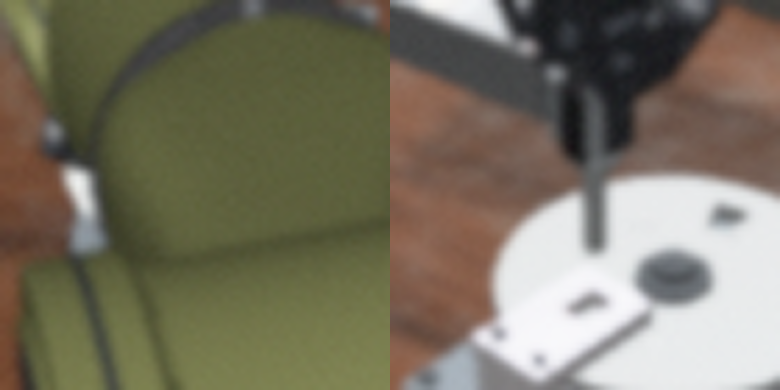

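The scene tile shows the tip at about (596,250), slightly right of the expected (589,249); the slot is at about (588,302). I'll measure the shank finely.

```bash
python3 - <<'E'
from h import *
c="scene"; im,_=cap(c,4); p=monitor.get_obs()['position']; print(p)
g=im.mean(-1)
for z in(.075,.08,.085,.09,.095):   # shank centreline at tip offset
    u,v=proj(c,[p[0],p[1],p[2]-.059+(z-.075)])[0]
    row=cv2.remap(g.astype(np.float32),np.arange(u-12,u+12,.1,dtype=np.float32)[None],np.full((1,240),v,np.float32),2)[0]
    row=cv2.GaussianBlur(row[None],(0,0),4)[0]; d=np.gradient(row)
    print(z,'expected',round(u,2),'row',round(v,1),'L',u-12+.1*np.argmin(d[60:190])+6,'R',u-12+.1*np.argmax(d[60:190])+6)
z0=np.load('scene.npz')['im']
R=rectify(c,z0,.5318,.0486,.072,.02,.0001).mean(-1)
# rotate into slot frame: rows along slot x
M=cv2.getRotationMatrix2D((200,200),-7.9,1)
for s in(1,-1):
    M=cv2.getRotationMatrix2D((200,200),s*7.9,1); Q=cv2.warpAffine(R,M,(400,400))
    print(s,'cols(mm toward -y):');print(np.round(Q[120:280].mean(0)[::10]).astype(int)); print('rows');print(np.round(Q[:,150:250].mean(1)[::10]).astype(int))
E
```

```text
[0.53237975 0.04846227 0.16267122]
0.075 expected 244.29 row 173.4 L 243.68838602813113 R 246.78838602813113
0.08 expected 244.27 row 171.8 L 243.17369646597288 R 246.97369646597286Traceback (most recent call last):
  File "<stdin>", line 6, in <module>
cv2.error: OpenCV(4.12.0) /io/opencv/modules/imgproc/src/imgwarp.cpp:1704: error: (-215:Assertion failed) _map2.empty() || (_map2.size() == _map1.size()) in function 'remap'
```

```bash
python3 - <<'E'
from h import *
c="scene"; im,_=cap(c,4); p=monitor.get_obs()['position']; print(p)
g=im.mean(-1).astype(np.float32)
for k in range(0,25,4):
    z=p[2]-.059+k*.001+.002
    u,v=proj(c,[p[0],p[1],z])[0]
    xs=(u+np.arange(-80,81)*.1).astype(np.float32)[None]
    row=cv2.remap(g,xs,np.full_like(xs,v),1)[0]; w=np.clip(np.median(np.r_[row[:20],row[-20:]])-row-25,0,None); w[:25]=0;w[-25:]=0
    print(k,'exp',round(u,2),'meas',round((w*xs[0]).sum()/w.sum(),2),'width',round((w>w.max()/2).sum()*.1,1))
z0=np.load('scene.npz')['im']
R=rectify(c,z0,.5318,.0486,.072,.02,.0001).mean(-1)
for s in(1,-1):
    M=cv2.getRotationMatrix2D((200,200),s*7.9,1); Q=cv2.warpAffine(R,M,(400,400))
    print(s);print(np.round(Q[120:280].mean(0)[::10]).astype(int)); print(np.round(Q[:,150:250].mean(1)[::10]).astype(int))
E
```

```text
[0.53231852 0.04880498 0.16255855]
0 exp 244.16 meas 244.86 width 3.1
4 exp 244.15 meas 244.88 width 3.5
8 exp 244.14 meas 245.07 width 3.6
12 exp 244.13 meas 245.34 width 4.0
16 exp 244.11 meas 245.33 width 3.7
20 exp 244.1 meas 245.14 width 2.9
24 exp 244.09 meas 244.9 width 2.7
1
[150 246 246 246 246 246 246 245 244 241 237 231 222 210 196 182 168 158
 153 151 155 161 170 180 191 201 211 221 228 235 239 242 244 246 246 246
 246 244 242 237]
[163 245 245 246 246 244 242 239 234 226 215 203 190 177 167 160 157 156
 157 159 162 165 167 169 171 173 176 180 186 194 203 213 223 230 236 241
 244 246 247 247]
-1
[149 246 246 246 246 246 246 244 243 240 235 228 219 207 194 180 169 160
 156 156 160 166 174 182 190 198 206 214 223 230 236 240 243 245 246 246
 246 244 242 239]
[166 245 245 245 245 243 241 237 231 223 214 203 191 179 170 162 157 155
 155 157 160 163 166 171 175 180 185 191 198 206 214 222 228 234 239 243
 245 246 247 248]
```

```bash
python3 - <<'E'
from h import *
c="scene"; im,d=cap(c,4); p=monitor.get_obs()['position']; print(p)
g=im.mean(-1).astype(np.float32)
t=proj(c,p-[0,0,.0593])[0]; print('tip exp',t)
vs=np.arange(t[1]-8,t[1]+6,.5).astype(np.float32)[:,None]; 
print(np.c_[vs-t[1],cv2.remap(g,np.full_like(vs,t[0]+.8),vs,1)].round(1).tolist())
W=cloud(c,d); f,cx,cy,T=cam(c)
for k in range(4,24,4):
    z=p[2]-.0593+k*.001; q=np.array([p[0],p[1],z]); u,v=proj(c,q)[0]
    dd=(q-T[:3,3])@T[:3,2]; print(k,'depth exp (surface)',round(dd-.006*.767,4),'meas',d[int(round(v)),int(round(u)):int(round(u))+3].round(4))
uv=proj(c,[[.5318-.03,.053,.072]])[0].round().astype(int); print('bracket z check',W[uv[1]-1:uv[1]+2,uv[0]-1:uv[0]+2,2].round(4))
E
```

```text
[0.53230079 0.04887648 0.16253689]
tip exp [244.14206196 173.4884522 ]
[[-8.0, 103.6], [-7.5, 103.4], [-7.0, 103.8], [-6.5, 104.2], [-6.0, 103.8], [-5.5, 103.4], [-5.0, 103.4], [-4.5, 103.4], [-4.0, 103.1], [-3.5, 102.9], [-3.0, 102.3], [-2.5, 101.8], [-2.0, 104.5], [-1.5, 107.2], [-1.0, 121.0], [-0.5, 134.8], [-0.0, 158.8], [0.5, 182.8], [1.0, 202.3], [1.5, 221.8], [2.0, 228.9], [2.5, 236.0], [3.0, 239.5], [3.5, 243.1], [4.0, 244.5], [4.5, 246.0], [5.0, 245.3], [5.5, 244.7]]
4 depth exp (surface) 0.9718 meas [0.9689 0.97   0.9735]
8 depth exp (surface) 0.9692 meas [0.9678 0.9681 0.9719]
12 depth exp (surface) 0.9666 meas [0.9651 0.9676 0.9683]
16 depth exp (surface) 0.964 meas [0.9632 0.9632 0.9645]
20 depth exp (surface) 0.9615 meas [0.96   0.96   0.9619]
bracket z check [[0.0709 0.0717 0.072 ]
 [0.072  0.0712 0.0712]
 [0.0722 0.0723 0.072 ]]
```

```bash
python3 to.py .5312 .0496 .137 82.1
```

```text
t 8.65 pos [0.5323 0.0489 0.1625] yang 81.99 open 0.18350740957633455 F [-0.46 -0.26 -0.26] q [-0.02  0.68 -0.25  1.91  0.28  0.59  0.97]
shift cm [0.12 0.06 2.55] turn [ 0.0001 -0.     -0.0018]
```

Request:
arm_command --rows '[[[0.1, 0.06, 0.6, 0, 0, -0.002], [0.1, 0.06, 1.4, 0, 0, -0.002], [0.1, 0.06, 2.1, 0, 0, -0.002], [0.1, 0.06, 2.5, 0, 0, -0.002], [0.1, 0.06, 2.5, 0, 0, -0.002], [0.1, 0.06, 2.5, 0, 0, -0.002], [0.1, 0.06, 2.5, 0, 0, -0.002]]]'

```text
clock: 9.23
position: [0.5315, 0.0496, 0.1375]
orientation: [0.216, 3.134, 0.0]
force: [-0.4, -0.1, -1.1]
opening: 0.18
gripper_force: 39.0
```

Request:
arm_command --rows '[[[0, 0, 0.15, 0, 0, 0], [0, 0, 0.3, 0, 0, 0], [0, 0, 0.45, 0, 0, 0], [0, 0, 0.6, 0, 0, 0], [0, 0, 0.6, 0, 0, 0]]]'

```text
clock: 9.65
position: [0.5312, 0.0495, 0.1313]
orientation: [-0.216, -3.134, 0.0]
force: [-0.4, -0.7, -0.3]
opening: 0.181
gripper_force: 39.0
```

```bash
python3 to.py .5312 .0496 .122 82.1
```

```text
t 9.65 pos [0.5312 0.0495 0.1313] yang 82.11 open 0.1811625571521308 F [-0.36 -0.73 -0.33] q [-0.04  0.73 -0.23  1.93  0.31  0.52  0.95]
shift cm [0.   0.01 0.93] turn [-0.0001 -0.0004  0.0001]
```

Request:
arm_command --rows '[[[0, 0, 0.1, 0, 0, 0], [0, 0, 0.2, 0, 0, 0], [0, 0, 0.3, 0, 0, 0], [0, 0, 0.4, 0, 0, 0], [0, 0, 0.4, 0, 0, 0]]]'

```text
clock: 10.07
position: [0.5313, 0.0495, 0.1273]
orientation: [-0.216, -3.134, 0.0]
force: [0.2, -0.5, -0.5]
opening: 0.183
gripper_force: 39.0
```

Request:
arm_command --rows '[[[0, 0, 0.1, 0, 0, 0], [0, 0, 0.2, 0, 0, 0], [0, 0, 0.3, 0, 0, 0], [0, 0, 0.4, 0, 0, 0], [0, 0, 0.4, 0, 0, 0]]]'

```text
clock: 10.48
position: [0.5313, 0.0496, 0.1233]
orientation: [-0.216, -3.134, -0.0]
force: [0.2, 0.1, -2.2]
opening: 0.183
gripper_force: 39.0
```

```bash
python3 to.py .5312 .0496 .122 82.1; python3 - <<'E'
from h import *
im,_=vision.capture("scene"); u,v=proj("scene",[.5318,.0486,.08])[0].astype(int)
cv2.imwrite('pics/g.png',cv2.resize(im[v-28:v+28,u-35:u+35],(700,560),interpolation=2))
E
```

```text
t 10.4833 pos [0.5313 0.0496 0.1233] yang 82.1 open 0.18326719622988893 F [ 0.21  0.13 -2.23] q [-0.05  0.74 -0.22  1.94  0.31  0.5   0.95]
shift cm [0.01 0.   0.13] turn [-0.     -0.0004  0.0001]
```

View pics/g.png

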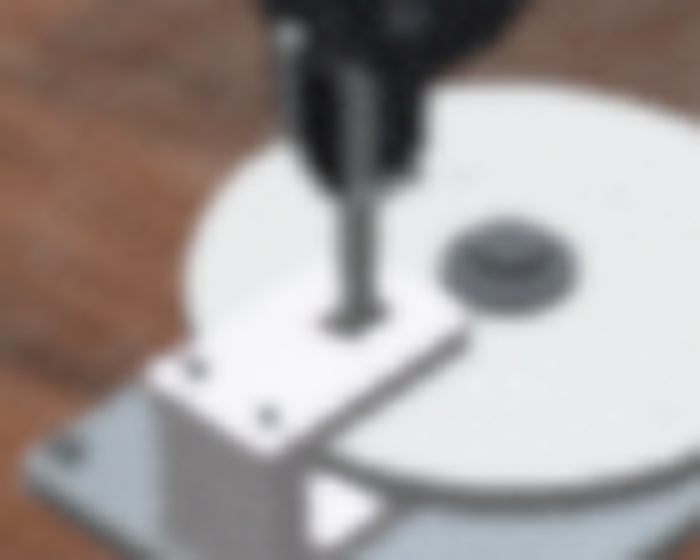

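The pin is in the slot: the shank enters the dark slot at about (352,318) in this crop. Next I need a wheel-angle detector.

```bash
cat > wh.py <<'E'
from h import *
import sys
AX=np.array([.5912,.0406]); Y0=np.radians(180-7.9)   # direction axle->slot
th=np.radians(np.arange(0,360,2)); rr=np.arange(.052,.069,.002)
def grid(z): return np.array([[ [AX[0]+r*np.cos(Y0+t),AX[1]+r*np.sin(Y0+t),z] for t in th] for r in rr])
def profile(im,z=.052):
    m=proj("scene",grid(z).reshape(-1,3)).reshape(len(rr),len(th),2).astype(np.float32)
    return cv2.remap(im.astype(np.float32).mean(-1).astype(np.float32),m[...,0].copy(),m[...,1].copy(),1).mean(0)
def run(n,z=.052):
    P=[];T=[]
    for _ in range(n):
        T.append(monitor.get_obs()['clock']); im,_d=vision.capture("scene"); P.append(profile(im,z))
    return np.array(T),np.array(P)
def report(n,z=.052):
    T,P=run(n,z); B=np.load('bg.npy') if len(sys.argv)<3 else np.median(P,0)
    if len(sys.argv)>2: np.save('bg.npy',B)
    k=np.ones(9)/9; 
    for t,p in zip(T,P):
        d=B-p; d[B<170]=0; s=np.convolve(np.r_[d[-4:],d,d[:4]],k,'valid'); i=s.argmax()
        w=np.clip(np.roll(d,90-i)[80:101],0,None); a=np.degrees(th[i])+2*((w*np.arange(-10,11)).sum()/max(w.sum(),1e-9))
        print(round(float(t),2),'hole deg %.0f rad %.2f score %.0f'%(a,np.radians(a),s[i]))
    print('visible deg:',np.degrees(th[B>=170]).round().astype(int)[[0,-1]],'blocked',[int(x) for x in np.degrees(th[B<170])])
    o=monitor.get_obs(); print('pos',o['position'].round(4),'F',o['force'].round(2))
if __name__=='__main__': report(int(sys.argv[1]))
E
python3 wh.py 18 bg
```

```text
10.53 hole deg 281 rad 4.91 score 0
10.58 hole deg 283 rad 4.94 score 11
10.63 hole deg 286 rad 4.99 score 54
10.68 hole deg 291 rad 5.08 score 81
10.73 hole deg 300 rad 5.23 score 80
10.78 hole deg 308 rad 5.37 score 68
10.83 hole deg 314 rad 5.48 score 34
10.88 hole deg 319 rad 5.57 score 6
10.93 hole deg 197 rad 3.44 score 0
10.98 hole deg 346 rad 6.04 score 2
11.03 hole deg 347 rad 6.05 score 3
11.08 hole deg 225 rad 3.93 score 0
11.13 hole deg 182 rad 3.18 score 0
11.18 hole deg 19 rad 0.34 score 33
11.23 hole deg 24 rad 0.43 score 81
11.28 hole deg 34 rad 0.59 score 82
11.33 hole deg 42 rad 0.73 score 83
11.38 hole deg 50 rad 0.88 score 83
visible deg: [  0 358] blocked [8, 10, 12, 246, 248, 250, 252, 254, 256, 258, 260, 262, 264, 266, 268, 270, 272, 274, 276, 278]
pos [0.5314 0.0496 0.1235] F [-0.03  0.31 -1.41]
```

Request:
arm_command --rows '[[[0, 0, 0.2, 0, 0, 0], [0, 0, 0.4, 0, 0, 0], [0, 0, 0.6, 0, 0, 0], [0, 0, 0.8, 0, 0, 0], [0, 0, 1.0, 0, 0, 0], [0, 0, 1.2, 0, 0, 0], [0, 0, 1.3, 0, 0, 0], [0, 0, 1.4, 0, 0, 0]]]'

```text
clock: 12.1
position: [0.5314, 0.0493, 0.1094]
orientation: [-0.217, -3.134, 0.001]
force: [0.1, -0.8, 1.5]
opening: 0.177
gripper_force: 39.2
```

```bash
python3 wh.py 5
```

```text
12.1 hole deg 286 rad 5.00 score 82
12.15 hole deg 286 rad 5.00 score 82
12.2 hole deg 286 rad 5.00 score 82
12.25 hole deg 286 rad 5.00 score 82
12.3 hole deg 286 rad 5.00 score 82
visible deg: [  0 358] blocked [8, 10, 12, 246, 248, 250, 252, 254, 256, 258, 260, 262, 264, 266, 268, 270, 272, 274, 276, 278]
pos [0.5315 0.0494 0.1097] F [ 0.15 -1.34  0.12]
```

```bash
python3 - <<'E'
from wh import *
T,P=run(6); np.save('p.npy',P)
M=np.load('bg.npy')
print(T[0],T[-1]); D=M-P
for k in (0,2,5): print([(int(np.degrees(th[i])),int(D[k,i])) for i in range(180) if D[k,i]>25])
print(monitor.get_obs()['position'],monitor.get_obs()['force'])
E
```

```text
12.35 12.6
[(186, 27), (188, 46), (190, 61), (192, 72), (194, 78), (196, 79), (198, 76), (200, 67), (202, 49), (204, 28), (246, 35), (248, 47), (250, 54), (252, 56), (254, 52), (256, 44), (258, 35), (260, 28), (272, 28), (274, 47), (276, 71), (278, 95), (280, 113), (282, 121), (284, 117), (286, 106), (288, 89), (290, 70), (292, 52), (294, 37)]
[(198, 27), (200, 47), (202, 64), (204, 73), (206, 78), (208, 79), (210, 76), (212, 66), (214, 46), (216, 25), (246, 33), (248, 45), (250, 53), (252, 56), (254, 52), (256, 45), (258, 36), (260, 29), (272, 29), (274, 47), (276, 71), (278, 95), (280, 113), (282, 121), (284, 117), (286, 105), (288, 88), (290, 70), (292, 52), (294, 37)]
[(216, 28), (218, 52), (220, 76), (222, 86), (224, 91), (226, 91), (228, 88), (230, 77), (232, 61), (234, 40), (246, 33), (248, 45), (250, 53), (252, 56), (254, 53), (256, 46), (258, 36), (260, 29), (272, 28), (274, 47), (276, 72), (278, 96), (280, 114), (282, 122), (284, 118), (286, 105), (288, 89), (290, 70), (292, 52), (294, 36)]
[0.53146072 0.04956279 0.10962254] [ 0.67540988 -0.23450094  1.26324693]
```

Request:
arm_command --rows '[[[0, 0, 0.1, 0, 0, 0], [0, 0, 0.2, 0, 0, 0], [0, 0, 0.25, 0, 0, 0]]]'

```text
clock: 12.9
position: [0.5314, 0.0492, 0.107]
orientation: [-0.217, -3.134, 0.001]
force: [-0.0, -1.9, 2.3]
opening: 0.184
gripper_force: 39.4
```

```bash
cat > m.py <<'E'
from wh import *
n=int(sys.argv[1]); z=float(sys.argv[2])
T,P=run(n,z); M=np.load('bg.npy')
for k in sorted({0,n//2,n-1}):
    D=M-P[k]; print(round(float(T[k]),2),[(int(np.degrees(th[i])),int(D[i])) for i in range(180) if D[i]>30 ])
o=monitor.get_obs();print(o['clock'],o['position'].round(4),o['force'].round(2))
E
python3 m.py 4 .049
```

```text
12.9 [(4, 33), (6, 33), (246, 37), (248, 49), (250, 55), (252, 55), (254, 50), (256, 41), (258, 32), (272, 31), (274, 49), (276, 74), (278, 97), (280, 115), (282, 122), (284, 117), (286, 105), (288, 87), (290, 68), (292, 49), (294, 33)]
13.0 [(4, 33), (6, 33), (246, 35), (248, 47), (250, 54), (252, 55), (254, 50), (256, 42), (258, 33), (272, 31), (274, 49), (276, 74), (278, 98), (280, 115), (282, 121), (284, 117), (286, 105), (288, 87), (290, 68), (292, 49), (294, 33)]
13.05 [(4, 32), (6, 32), (246, 33), (248, 45), (250, 53), (252, 55), (254, 51), (256, 42), (258, 33), (274, 47), (276, 72), (278, 96), (280, 115), (282, 122), (284, 118), (286, 105), (288, 86), (290, 66), (292, 47), (294, 31)]
13.1 [0.5314 0.0494 0.1071] [-0.82 -1.23  2.68]
```

Request:
arm_command --rows '[[[0, 0, 0, 0, 0, 0], [0, 0, 0, 0, 0, 0], [0, 0, 0, 0, 0, 0], [0, 0, 0, 0, 0, 0]]]'

```text
clock: 13.43
position: [0.5314, 0.0496, 0.1071]
orientation: [0.216, 3.134, 0.0]
force: [-0.4, -1.5, 2.5]
opening: 0.184
gripper_force: 39.4
```

```bash
python3 m.py 3 .049
```

```text
13.43 [(4, 33), (6, 32), (246, 34), (248, 47), (250, 54), (252, 55), (254, 52), (256, 45), (258, 36), (274, 46), (276, 72), (278, 98), (280, 119), (282, 134), (284, 140), (286, 139), (288, 130), (290, 116), (292, 94), (294, 70), (296, 45)]
13.48 [(4, 32), (6, 33), (246, 33), (248, 46), (250, 53), (252, 55), (254, 51), (256, 44), (258, 36), (274, 46), (276, 72), (278, 98), (280, 120), (282, 134), (284, 142), (286, 142), (288, 137), (290, 128), (292, 114), (294, 97), (296, 75), (298, 53), (300, 31)]
13.53 [(4, 33), (6, 32), (246, 33), (248, 46), (250, 54), (252, 56), (254, 52), (256, 44), (258, 36), (274, 47), (276, 71), (278, 97), (280, 118), (282, 132), (284, 139), (286, 141), (288, 139), (290, 134), (292, 126), (294, 116), (296, 101), (298, 83), (300, 61), (302, 40)]
13.5833 [0.5314 0.0496 0.107 ] [ 0.05 -1.56  2.5 ]
```

Request:
arm_command --rows '[[[0, 0, 0.07, 0, 0, 0], [0, 0, 0.13, 0, 0, 0]]]'

```text
clock: 13.75
position: [0.5314, 0.0494, 0.1057]
orientation: [0.216, 3.134, -0.0]
force: [-0.4, -1.6, 3.8]
opening: 0.178
gripper_force: 39.6
```

```bash
python3 m.py 5 .048
```

```text
13.75 [(2, 31), (4, 45), (6, 39), (246, 38), (248, 48), (250, 54), (252, 56), (254, 51), (256, 43), (258, 35), (274, 47), (276, 71), (278, 96), (280, 114), (282, 121), (284, 117), (286, 106), (288, 91), (290, 77), (292, 67), (294, 63), (296, 66), (298, 73), (300, 81), (302, 83), (304, 81), (306, 76), (308, 62), (310, 50), (312, 32)]
13.85 [(2, 31), (4, 45), (6, 39), (246, 37), (248, 48), (250, 53), (252, 55), (254, 51), (256, 44), (258, 35), (274, 46), (276, 70), (278, 94), (280, 114), (282, 122), (284, 118), (286, 107), (288, 90), (290, 73), (292, 56), (294, 43), (296, 36), (298, 36), (300, 44), (302, 54), (304, 63), (306, 67), (308, 63), (310, 57), (312, 42)]
13.95 [(2, 31), (4, 45), (6, 39), (246, 37), (248, 48), (250, 54), (252, 55), (254, 51), (256, 44), (258, 35), (274, 46), (276, 71), (278, 94), (280, 112), (282, 121), (284, 117), (286, 107), (288, 89), (290, 71), (292, 53), (294, 36), (304, 32), (306, 42), (308, 48), (310, 50), (312, 40), (314, 30)]
14.0 [0.5314 0.0495 0.1058] [-0.06 -2.58  3.17]
```

Request:
arm_command --rows '[[[0, 0, 0.08, 0, 0, 0]]]'

```text
clock: 14.08
position: [0.5315, 0.0495, 0.105]
orientation: [0.216, 3.134, -0.0]
force: [-0.3, -2.7, 4.5]
opening: 0.179
gripper_force: 39.6
```

```bash
python3 m.py 4 .047
```

```text
14.08 [(2, 43), (4, 55), (6, 43), (246, 36), (248, 48), (250, 55), (252, 56), (254, 52), (256, 45), (258, 36), (274, 46), (276, 70), (278, 94), (280, 112), (282, 119), (284, 115), (286, 103), (288, 85), (290, 66), (292, 47), (294, 31)]
14.18 [(2, 42), (4, 55), (6, 43), (246, 35), (248, 47), (250, 54), (252, 56), (254, 52), (256, 44), (258, 36), (274, 46), (276, 71), (278, 95), (280, 115), (282, 125), (284, 122), (286, 110), (288, 92), (290, 72), (292, 52), (294, 34)]
14.23 [(2, 42), (4, 55), (6, 43), (246, 37), (248, 49), (250, 56), (252, 57), (254, 53), (256, 45), (258, 37), (274, 47), (276, 71), (278, 96), (280, 116), (282, 125), (284, 122), (286, 111), (288, 92), (290, 72), (292, 52), (294, 34)]
14.2833 [0.5314 0.0495 0.1049] [ 0.26 -2.09  4.12]
```

Request:
arm_command --rows '[[[0, 0, 0, 0, 0, 0], [0, 0, 0, 0, 0, 0], [0, 0, 0, 0, 0, 0], [0, 0, 0, 0, 0, 0]]]'

```text
clock: 14.62
position: [0.5314, 0.0496, 0.105]
orientation: [0.216, 3.134, 0.0]
force: [0.2, -2.2, 3.1]
opening: 0.183
gripper_force: 39.6
```

Request:
arm_command --rows '[[[0, 0, 0, 0, 0, 0], [0, 0, 0, 0, 0, 0], [0, 0, 0, 0, 0, 0], [0, 0, 0, 0, 0, 0]]]'

```text
clock: 14.95
position: [0.5314, 0.0496, 0.1049]
orientation: [-0.216, -3.134, -0.0]
force: [-0.2, -3.5, 3.2]
opening: 0.183
gripper_force: 39.6
```

```bash
python3 m.py 2 .047
```

```text
14.95 [(2, 42), (4, 55), (6, 44), (246, 35), (248, 46), (250, 53), (252, 55), (254, 51), (256, 44), (258, 36), (274, 46), (276, 71), (278, 96), (280, 116), (282, 125), (284, 123), (286, 112), (288, 93), (290, 73), (292, 53), (294, 36)]
15.0 [(2, 42), (4, 55), (6, 43), (246, 36), (248, 47), (250, 53), (252, 54), (254, 51), (256, 45), (258, 37), (274, 46), (276, 71), (278, 96), (280, 115), (282, 125), (284, 122), (286, 111), (288, 93), (290, 73), (292, 53), (294, 35)]
15.05 [0.5314 0.0496 0.1049] [ 0.03 -2.25  3.51]
```

Request:
arm_command --rows '[[[0, 0, 0, 0, 0, 0], [0, 0, 0, 0, 0, 0], [0, 0, 0, 0, 0, 0], [0, 0, 0, 0, 0, 0], [0, 0, 0, 0, 0, 0], [0, 0, 0, 0, 0, 0]]]'

```text
clock: 15.55
position: [0.5314, 0.0495, 0.1049]
orientation: [-0.216, -3.134, -0.0]
force: [-1.0, -2.1, 3.7]
opening: 0.182
gripper_force: 39.6
```

Request:
arm_command --rows '[[[0, 0, 0, 0, 0, 0], [0, 0, 0, 0, 0, 0], [0, 0, 0, 0, 0, 0], [0, 0, 0, 0, 0, 0], [0, 0, 0, 0, 0, 0], [0, 0, 0, 0, 0, 0]]]'

```text
clock: 16.05
position: [0.5314, 0.0496, 0.1049]
orientation: [0.216, 3.134, 0.0]
force: [-0.3, -2.3, 2.9]
opening: 0.179
gripper_force: 39.6
```

```bash
python3 m.py 1 .047
```

```text
16.05 [(2, 42), (4, 55), (6, 43), (246, 35), (248, 47), (250, 53), (252, 54), (254, 51), (256, 45), (258, 37), (274, 46), (276, 71), (278, 96), (280, 116), (282, 125), (284, 122), (286, 111), (288, 93), (290, 73), (292, 53), (294, 36)]
16.1 [0.5314 0.0496 0.1049] [-1.14 -2.42  3.76]
```

Request:
arm_command --rows '[[[0, 0, -0.05, 0, 0, 0], [0, 0, -0.05, 0, 0, 0], [0, 0, -0.05, 0, 0, 0], [0, 0, -0.05, 0, 0, 0], [0, 0, -0.05, 0, 0, 0], [0, 0, -0.05, 0, 0, 0]]]'

```text
clock: 16.6
position: [0.5307, 0.0492, 0.105]
orientation: [-0.216, -3.132, 0.001]
force: [-0.4, -2.9, -0.4]
opening: 0.18
gripper_force: 39.8
```

Request:
arm_command --rows '[[[0, 0, 0, 0, 0, 0], [0, 0, 0, 0, 0, 0], [0, 0, 0, 0, 0, 0], [0, 0, 0, 0, 0, 0], [0, 0, 0, 0, 0, 0], [0, 0, 0, 0, 0, 0]]]'

```text
clock: 17.1
position: [0.5309, 0.0495, 0.1053]
orientation: [-0.216, -3.133, 0.0]
force: [-2.4, -2.1, -1.6]
opening: 0.179
gripper_force: 39.7
```

Request:
arm_command --rows '[[[0, 0, 0, 0, 0, 0], [0, 0, 0, 0, 0, 0], [0, 0, 0, 0, 0, 0], [0, 0, 0, 0, 0, 0], [0, 0, 0, 0, 0, 0], [0, 0, 0, 0, 0, 0]]]'

```text
clock: 17.6
position: [0.5312, 0.0496, 0.1054]
orientation: [-0.216, -3.134, 0.0]
force: [-2.5, -2.3, -2.5]
opening: 0.184
gripper_force: 39.6
```

```bash
python3 m.py 1 .047
```

```text
17.6 [(2, 43), (4, 55), (6, 44), (246, 35), (248, 45), (250, 51), (252, 52), (254, 50), (256, 44), (258, 36), (274, 47), (276, 71), (278, 94), (280, 113), (282, 121), (284, 118), (286, 108), (288, 91), (290, 72), (292, 52), (294, 35)]
17.65 [0.5312 0.0496 0.1054] [-2.71 -1.9  -1.61]
```

Request:
arm_command --rows '[[[0, 0, 0.1, 0, 0, 0], [0, 0, 0.2, 0, 0, 0], [0, 0, 0.3, 0, 0, 0], [0, 0, 0.3, 0, 0, 0], [0, 0, 0.3, 0, 0, 0]]]'

```text
clock: 18.07
position: [0.5321, 0.0496, 0.1026]
orientation: [0.216, 3.133, 0.001]
force: [-0.9, -2.1, 1.0]
opening: 0.182
gripper_force: 39.8
```

```bash
python3 to.py .5312 .0496 .0787 82.1
```

```text
t 18.0667 pos [0.5321 0.0496 0.1026] yang 82.1 open 0.18217807302961891 F [-0.9  -2.08  1.03] q [-0.06  0.77 -0.2   1.95  0.33  0.45  0.93]
shift cm [ 0.1  -0.01  2.39] turn [ 0.0004  0.0014 -0.0001]
```

Request:
arm_command --rows '[[[0, 0, 0.1, 0, 0, 0], [0, 0, 0.2, 0, 0, 0], [0, 0, 0.3, 0, 0, 0], [0, 0, 0.4, 0, 0, 0], [0, 0, 0.4, 0, 0, 0]]]'

```text
clock: 18.48
position: [0.5315, 0.0496, 0.0983]
orientation: [0.216, 3.134, 0.0]
force: [-0.4, -2.6, -0.1]
opening: 0.181
gripper_force: 39.8
```

```bash
python3 to.py .5312 .0496 .0787 82.1; python3 m.py 1 .052
```

```text
t 18.4833 pos [0.5315 0.0496 0.0983] yang 82.1 open 0.18138922318415046 F [-0.41 -2.62 -0.13] q [-0.06  0.78 -0.2   1.95  0.33  0.44  0.93]
shift cm [ 0.03 -0.    1.96] turn [0.0001 0.0001 0.0001]
18.48 [(228, 37), (230, 51), (232, 64), (234, 80), (236, 95), (238, 107), (239, 112), (242, 109), (244, 97), (246, 83), (248, 73), (250, 66), (252, 61), (254, 56), (256, 51), (258, 46), (260, 39), (262, 31), (274, 46), (276, 72), (278, 100), (280, 126), (282, 144), (284, 155), (286, 157), (288, 153), (290, 145), (292, 132), (294, 116), (296, 99), (298, 83), (300, 68), (302, 54), (304, 43), (306, 32)]
18.5333 [0.5315 0.0496 0.0983] [-1.17 -2.97 -0.23]
```

Request:
arm_command --rows '[[[0, 0, 0.13, 0, 0, 0], [0, 0, 0.26, 0, 0, 0], [0, 0, 0.4, 0, 0, 0], [0, 0, 0.53, 0, 0, 0], [0, 0, 0.66, 0, 0, 0], [0, 0, 0.8, 0, 0, 0], [0, 0, 0.8, 0, 0, 0]]]'

```text
clock: 19.12
position: [0.5313, 0.0496, 0.0901]
orientation: [-0.216, -3.134, -0.0]
force: [-0.7, -2.7, 0.6]
opening: 0.181
gripper_force: 39.9
```

```bash
python3 to.py .5312 .0496 .0787 82.1
```

```text
t 19.1167 pos [0.5313 0.0496 0.0901] yang 82.11 open 0.18092411442419773 F [-0.67 -2.68  0.57] q [-0.07  0.79 -0.19  1.95  0.33  0.42  0.93]
shift cm [0.01 0.   1.14] turn [-0.     -0.0003  0.0001]
```

Request:
arm_command --rows '[[[0, 0, 0.13, 0, 0, 0], [0, 0, 0.26, 0, 0, 0], [0, 0, 0.4, 0, 0, 0], [0, 0, 0.53, 0, 0, 0], [0, 0, 0.66, 0, 0, 0], [0, 0, 0.8, 0, 0, 0], [0, 0, 0.9, 0, 0, 0], [0, 0, 0.9, 0, 0, 0]]]'

```text
clock: 19.78
position: [0.5314, 0.0496, 0.0812]
orientation: [-0.216, -3.134, -0.0]
force: [-1.0, -1.5, 1.9]
opening: 0.182
gripper_force: 39.9
```

Request:
arm_command --rows '[[[0, 0, 0.05, 0, 0, 0], [0, 0, 0.1, 0, 0, 0], [0, 0, 0.1, 0, 0, 0]]]'

```text
clock: 20.03
position: [0.5314, 0.0496, 0.0804]
orientation: [-0.216, -3.134, -0.0]
force: [-0.5, -3.0, 1.3]
opening: 0.179
gripper_force: 39.9
```

Request:
arm_command --rows '[[[0, 0, 0.05, 0, 0, 0], [0, 0, 0.1, 0, 0, 0], [0, 0, 0.1, 0, 0, 0]]]'

```text
clock: 20.28
position: [0.5314, 0.0496, 0.0794]
orientation: [0.216, 3.134, 0.0]
force: [-0.5, -3.0, 0.6]
opening: 0.181
gripper_force: 39.9
```

Request:
arm_command --rows '[[[0, 0, 0.05, 0, 0, 0], [0, 0, 0.05, 0, 0, 0], [0, 0, 0.05, 0, 0, 0]]]'

```text
clock: 20.53
position: [0.5315, 0.0496, 0.0793]
orientation: [0.216, 3.134, 0.0]
force: [-1.5, -2.0, 6.2]
opening: 0.184
gripper_force: 40.5
```

Request:
arm_command --rows '[[[0, 0, 0.03, 0, 0, 0], [0, 0, 0.05, 0, 0, 0], [0, 0, 0.05, 0, 0, 0]]]'

```text
clock: 20.78
position: [0.5315, 0.0496, 0.0793]
orientation: [0.216, 3.134, -0.0]
force: [-2.9, -2.6, 10.0]
opening: 0.18
gripper_force: 41.4
```

Request:
arm_command --rows '[[[0, 0, -0.08, 0, 0, 0], [0, 0, -0.08, 0, 0, 0], [0, 0, -0.08, 0, 0, 0]]]'

```text
clock: 21.03
position: [0.5315, 0.0496, 0.0793]
orientation: [0.216, 3.134, 0.0]
force: [-0.8, -2.9, 4.5]
opening: 0.182
gripper_force: 40.5
```

Request:
arm_command --rows '[[[0, 0, 0, 0, 0, 0], [0, 0, 0, 0, 0, 0], [0, 0, 0, 0, 0, 0], [0, 0, 0, 0, 0, 0], [0, 0, 0, 0, 0, 0], [0, 0, 0, 0, 0, 0]]]' --claw 110

```text
clock: 21.53
position: [0.5315, 0.0498, 0.0792]
orientation: [0.216, 3.134, 0.001]
force: [-0.6, -0.3, -0.7]
opening: 0.574
gripper_force: 0.0
```

Request:
arm_command --rows '[[[0, 0, -0.5, 0, 0, 0], [0, 0, -1.5, 0, 0, 0], [0, 0, -3, 0, 0, 0], [0, 0, -5, 0, 0, 0], [0, 0, -7.5, 0, 0, 0], [0, 0, -10, 0, 0, 0], [0, 0, -12, 0, 0, 0], [0, 0, -12, 0, 0, 0], [0, 0, -12, 0, 0, 0]]]'

```text
clock: 22.28
position: [0.5322, 0.0496, 0.2011]
orientation: [0.216, 3.131, 0.001]
force: [-0.7, -0.0, 1.3]
opening: 0.572
gripper_force: 0.0
```

```bash
python3 - <<'E'
from h import *
o=monitor.get_obs();print(o['clock'],o['position'],o['force'],o['opening'])
a,d=vision.capture("scene"); b,_=vision.capture("scene"); u,v=proj("scene",[.56,.045,.08])[0].astype(int)
W=cloud("scene",d); print('max z near pin',np.nanmax(np.where((np.hypot(W[...,0]-.531,W[...,1]-.049)<.025)&(W[...,2]<.14),W[...,2],0)))
print('moved px',int((abs(a.astype(int)-b)[v-40:v+40,u-50:u+50].max(-1)>40).sum()))
cv2.imwrite('pics/i.png',cv2.resize(a[v-40:v+40,u-50:u+50],(750,600),interpolation=2))
E
```

```text
22.2833 [0.53222961 0.04963794 0.20105961] [-0.66351516 -0.02097056  1.3068183 ] 0.5724502689498489
max z near pin 0.11712391413522305
moved px 0
```

View pics/i.png

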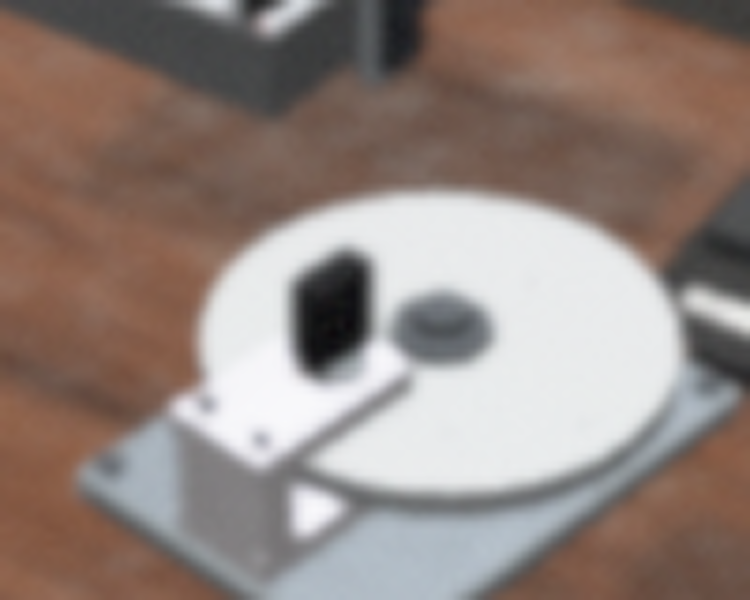

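The pin head stands upright on the bracket at about (332,315), with the collar seated at (335,370). No hole shows anywhere on the wheel, and two frames show no motion.

```bash
python3 -c "from bench import sign_off; print(sign_off())"
```

```text
the job is handed in; nothing more can be done
None
```

The wheel is locked: the pin is fully home in the bracket and released, the arm is clear at about 22 s on the robot's clock, and the job is handed in (`sign_off()` returned no verdict).

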